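# Lay out sample tins and hold spring forceps at their marked gap for a photograph

## Task

Set up the exhibit photograph: first slide the three small metal tins along the table, without lifting them, onto the three ringed places of the white photo card so that they stand in an even row. Then pick up the spring forceps by the dark thumb plates from their blue rest, and hold them level and still with their tips about 10 cm above the middle tin, squeezed just so far that the red pointer stands at the green mark; never pinch the tips right together, and leave everything else on the table alone. Finish while still holding the forceps there at that gap: do not put them down or let go.

Things in the scene. Friction and masses are not known exactly. Their poses are not given: they have to be found in the camera images.
- tin_1_center (a point): Centre (half-way up, 8 mm above the table) of a round closed metal tin, 43 to 44 mm across and 16 mm high, about 60 g, loose on the table. The three tins are alike; any tin may go to any place.
- tin_2_center (a point): Centre (half-way up, 8 mm above the table) of a round closed metal tin, 43 to 44 mm across and 15 mm high, about 60 g, loose on the table. The three tins are alike; any tin may go to any place.
- tin_3_center (a point): Centre (half-way up, 8 mm above the table) of a round closed metal tin, 43 to 44 mm across and 17 mm high, about 60 g, loose on the table. The three tins are alike; any tin may go to any place.
- place_left (a point): Centre of the left ringed place (black ring 53 mm across) on the white photo card, at table height. The card (100 x 270 mm) is flat and fixed, nothing to climb. The three places lie in a straight row 80 mm apart; left, middle, right as the robot sees them. Its x axis points across the row, away from the robot; y along the row to the left.
- place_middle (a point): Centre of the middle ringed place (black ring 53 mm across) on the white photo card, at table height. The card (100 x 270 mm) is flat and fixed, nothing to climb. The three places lie in a straight row 80 mm apart; left, middle, right as the robot sees them. Its x axis points across the row, away from the robot; y along the row to the left.
- place_right (a point): Centre of the right ringed place (black ring 53 mm across) on the white photo card, at table height. The card (100 x 270 mm) is flat and fixed, nothing to climb. The three places lie in a straight row 80 mm apart; left, middle, right as the robot sees them. Its x axis points across the row, away from the robot; y along the row to the left.
- forceps_grip (a point): Midway between the dark ribbed thumb plates of the steel forceps (loose, 180 mm long, 90 g, on their side), half-way up: 26 mm above the table on the rest. x: heel to tips; y: across to the moving blade; z up. Heel hinge 90 mm behind. Blades 12 mm high. Plates 30 mm long in x, 13 mm high, squeezed along y: 40 mm over their outer faces at rest, 0.09 m less per rad of the blade joint.
- forceps_tips (a point): Midway between the two relaxed tips of the forceps, 80 mm ahead of the grip point, same axes. The tips stand 44 mm apart at rest, 0.17 m less per rad of the blade joint.
- forceps_blade (a joint): Heel hinge that lets the +y blade close towards the other (one piece with the heel): 0 rad sprung open, grows as squeezed, stop at 0.255. The spring takes about 3 N on the thumb plates to begin, 10 N at 0.2 rad, and reopens the forceps when eased. Over 0.235 rad (tips under 4 mm apart) counts as pinched together.
- gap_mark (a joint): Place of the green collar on the aluminium scale bar crossing over the blades 142 mm from the hinge: how far (m) the red pointer must travel inward from sprung-open to stand at the collar's middle. Set differently each time, 0.010 to 0.028; does not move in use. The matching blade joint value is this divided by 0.1425 m.
- red_pointer (a point): The red pointer on the moving blade, at the scale bar, 142 mm from the hinge, 10 mm above the middle of the blades. It moves with the blade, along -y of the forceps when squeezed.
- green_mark (a point): Middle of the green collar on the scale bar (5 mm wide along the bar), at the same height. Its axes are those of the forceps, y along the bar.
- forceps_rest: Fixed blue rest of the forceps; origin on the table under the heel hinge, x towards the tips. Base plate 4 mm high, 50 mm wide, from -20 to 155 mm in x; heel cradle at the origin 30 x 34 mm, 20 mm high, its side lips 6 mm higher; cross bar 20 mm high, 64 mm wide, at x 122 to 132 mm. From 15 to 122 mm the blades' sides are free down to the base plate.
- loupe: Bystander: black stand loupe, 43 mm across, 32 mm high, origin under its centre. Leave alone.
- eraser: Bystander: eraser in a blue sleeve, 23 x 55 x 13 mm, origin under its centre. Leave alone.
- lift_tape: Bystander: tape roll with a blue core lying flat, 83 mm across, 26 mm high, origin under its centre. Leave alone.
- marker_tent: Bystander: folded yellow tent card, 53 x 45 x 57 mm, origin under its centre. Leave alone.
- dusting_brush: Bystander: dusting brush with a brown handle, 33 x 166 x 23 mm, origin under its middle. Leave alone.
There are look-alikes about, which are no part of the job. What is shaped like the part that bears tin_1_center but yellow is not meant.

How it is judged:
By the outcome, as a careful person would: the job done as asked, in the order asked, and still so for the second after the job is handed in, while the arm keeps its last pose, push and grip.
It also fails if it takes over 58 s, if anything falls off the work surface, if the arm or the gripper's body presses on something with over 40 N, if the wrist force passes 120 N, or if a joint passes its speed limit or range.

## Robot

A 7-joint arm with a two-finger parallel gripper is mounted at the origin on a cart in front of the work surface, level with it; the furniture and walls round the work are solid. World frame = base frame: x ahead of the robot, y to its left, z up, the work surface at z = 0. Lengths are in m, angles in degrees, forces in N, time in s.
With the tool pointing down it reaches from about 0.4 to 0.85 m from the base axis. Payload 4.5 kg.
Tool frame: the origin (TCP) lies midway between the tips of the shut fingers; the grasp point (between the pads) lies 19 mm behind it; z points along the fingers, y is the line along which they close (so a half turn about z gives the same grasp; the last joint's range is limited). The gripper opens to 85 mm and grips with 20 to 120 N. Pads are 22 mm wide; open, the fingers measure 114 mm over their backs; the gripper's body (76 mm by 85 mm) begins 54 mm behind the grasp point. The pads swing forward as they close: fully open they stand 13 mm farther back than shut.
Start: joints at [70.749, 39.483, -11.15, 89.685, 9.013, 51.709, -12.324], TCP at [0.226, -0.583, 0.231] pointing down, gripper open.
Joint ranges: [-172.22, 172.22], [-26.19, 119.32], [-84.43, 86.54], [7.71, 146.69], [-57.33, 237.33], [2.42, 119.75], [-152.13, 152.13]. Speed limits (degrees/s): [147.25, 147.25, 180, 180, 180, 180, 180].

## Interface

Orientations are given as [roll, pitch, yaw] about the fixed x, y, z axes, in that order (R = Rz(yaw) Ry(pitch) Rx(roll)).
In Python, from bench import manip, effector, viewer gives the robot as it stands. Calls block until the motion is done:
- manip.move_ptp(position, orientation): joint-space move of the TCP to a pose.
- manip.move_straight(position, attitude=None, speed=0.15, f_stop=None): straight line of the TCP; attitude=None keeps the orientation; speed is the mean speed in m/s. With f_stop (N) it stops when the force on the tool has changed by that much, and returns True; else False.
- manip.set_joints(angles): joint-space move.
- effector.set_gripper(opening, newtons=None): finger opening in m; newtons is the grip in N (None keeps the last); returns when the fingers have stopped.
- manip.wait(seconds).
- manip.solve_ik(position, orientation): joint angles nearest the present ones, or None.
- viewer.grab_frame(name): name is "scene" or "top"; returns a dict with "color" (420x560x3 uint8, red, green, blue), "K" (3x3 intrinsics, pixels), "world_to_cam" (4x4, takes a point from world to camera coordinates). Camera axes: x right, y up, looking along -z (the intrinsics and any distortion apply to the point x, -y, -z); pixel columns grow to the right and rows downward; lengths in m; the calibration is good to about 2 mm. A picture is of the moment at which its call begins. There is no depth.
A pose or a line that the arm cannot do raises manip.IKError and nothing moves.
- manip.close_job(): hands the job in; it is judged then, once.
Readings, each from a call of its own:
- manip.get_t(): time.
- manip.get_joint_positions(): joint angles.
- manip.get_qvel(): joint speeds.
- manip.get_joint_torque(): joint torques, N m.
- manip.get_tool_pos(): TCP position.
- manip.get_orientation(): TCP orientation.
- manip.get_wrist_force(): force on the tool from outside, world axes, zero at the start.
- manip.get_torque(): the same for the moment, N m.
- manip.get_finger_gap(): finger opening in m.
- manip.get_grasp_force(): force on a finger pad.
Only numpy, scipy, OpenCV 4.12 (cv2) and the standard library are available. Lean on these libraries where they do the work, as an engineer would, in place of code of your own. Each camera call takes 0.05 s, during which the arm holds its last target. There are 200 camera calls.

## Working session

There is one attempt and no reset: what is moved stays moved. The work goes in short steps, each a Python script; the robot and the scene stay as the last script left them, time stands still between calls to the robot, and variables do not carry over. Pictures are saved under pics/ and viewed, at most 11 in all, crops included, and the job is handed in when it is done.

```bash
ls; mkdir -p pics
cat > h.py <<'E'
import numpy as np, cv2
from bench import manip, effector, viewer
def grab(n,save=None):
    f=viewer.grab_frame(n)
    if save: cv2.imwrite('pics/'+save,cv2.cvtColor(f['color'],cv2.COLOR_RGB2BGR))
    return f
def ray(f,u,v):
    K=np.array(f['K']);T=np.array(f['world_to_cam']);R=T[:3,:3];t=T[:3,3]
    d=np.linalg.inv(K)@[u,v,1]; d=R.T@np.array([d[0],-d[1],-d[2]])
    return -R.T@t,d
def onz(f,u,v,z):
    c,d=ray(f,u,v); return c+d*(z-c[2])/d[2]
def proj(f,p):
    K=np.array(f['K']);T=np.array(f['world_to_cam']);q=T[:3,:3]@np.array(p)+T[:3,3]
    q=K@[q[0],-q[1],-q[2]]; return q[:2]/q[2]
def tri(fs,uvs):
    A=np.zeros((3,3));b=np.zeros(3)
    for f,(u,v) in zip(fs,uvs):
        c,d=ray(f,u,v);d/=np.linalg.norm(d);P=np.eye(3)-np.outer(d,d);A+=P;b+=P@c
    return np.linalg.solve(A,b)
E
python3 - <<'E'
from h import *
import pickle
fs={n:grab(n,n+'0.png') for n in('scene','top')}
pickle.dump(fs,open('f0.pkl','wb'))
for n,f in fs.items(): print(n,f.keys(),np.round(f['K'],1).tolist(),np.round(ray(f,280,210),3).__str__())
print(manip.get_t())
E
```

```text
pics
scene dict_keys(['color', 'K', 'world_to_cam']) [[535.6, 0.0, 275.9], [0.0, 535.6, 216.6], [0.0, 0.0, 1.0]] [[ 0.19   0.884  0.806]
 [ 0.347 -0.7   -0.624]]
top dict_keys(['color', 'K', 'world_to_cam']) [[473.7, 0.0, 284.2], [0.0, 473.7, 209.6], [0.0, 0.0, 1.0]] [[ 4.690e-01  8.200e-02  1.373e+00]
 [ 7.900e-02 -1.000e-03 -9.970e-01]]
0.1
```

View pics/top0.png

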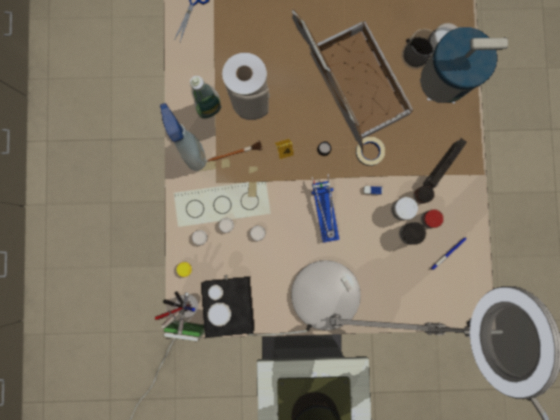

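View pics/scene0.png

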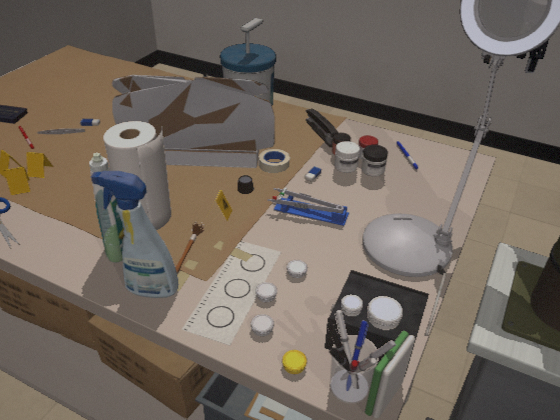

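Run:
```python
import cv2,numpy as np
t=cv2.imread('pics/top0.png');s=cv2.imread('pics/scene0.png')
def c(im,x,y,w,h,k): return cv2.resize(im[y:y+h,x:x+w],(w*k,h*k),interpolation=cv2.INTER_CUBIC)
o=np.zeros((600,800,3),np.uint8)
def put(a,x,y): o[y:y+a.shape[0],x:x+a.shape[1]]=a
put(c(t,170,175,110,75,4),0,0)      # top tins
put(c(t,305,172,42,75,8)[:600],464,0)
put(c(s,185,240,125,100,3),0,305)
cv2.imwrite('pics/c1.png',o)
cv2.imwrite('pics/c2.png',c(s,262,180,95,50,8))
```

```text
Traceback (most recent call last):
ValueError: could not broadcast input array from shape (300,375,3) into shape (295,375,3)
```

Run:
```python
import cv2,numpy as np
t=cv2.imread('pics/top0.png');s=cv2.imread('pics/scene0.png')
def c(im,x,y,w,h,k): return cv2.resize(im[y:y+h,x:x+w],(w*k,h*k),interpolation=cv2.INTER_CUBIC)
o=np.zeros((600,800,3),np.uint8)
def put(a,x,y): o[y:y+a.shape[0],x:x+a.shape[1]]=a
put(c(t,170,175,110,75,4),0,0)
put(c(t,305,172,42,75,8),464,0)
put(c(s,185,240,125,100,3)[:295],0,305)
cv2.imwrite('pics/c1.png',o)
cv2.imwrite('pics/c2.png',c(s,262,180,95,50,8))
```

```text
(no output)
```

View pics/c1.png

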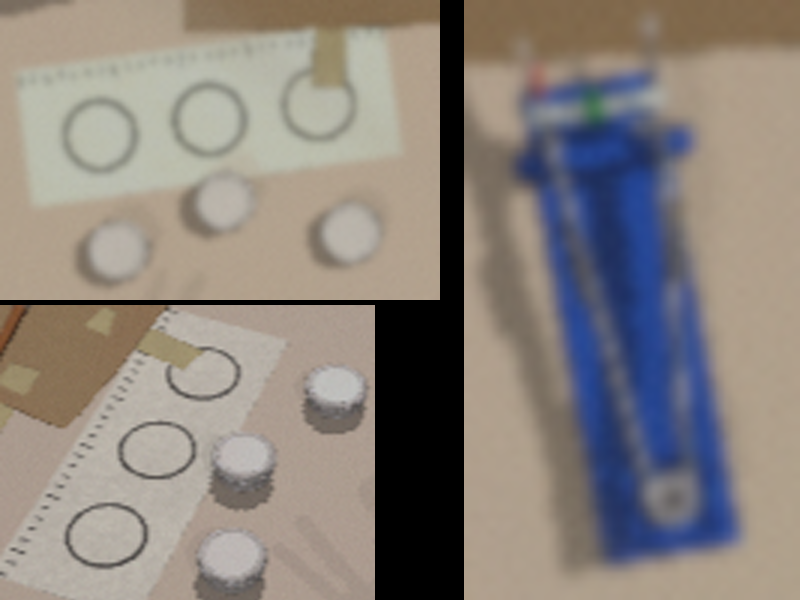

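View pics/c2.png

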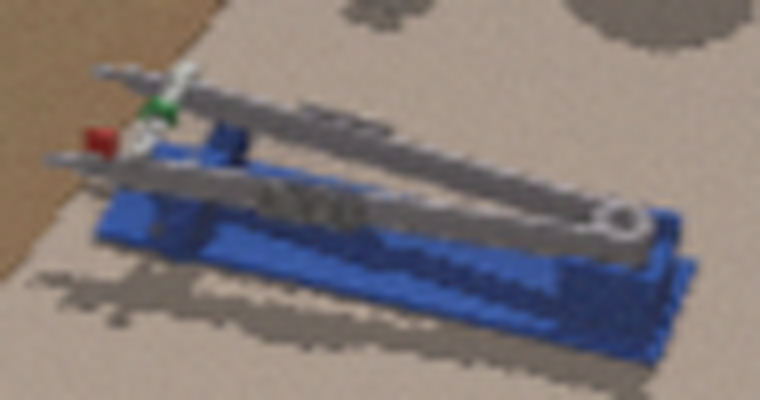

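```bash
cat > meas.py <<'E'
from h import *
def blobs(f,mask,box,amin=3):
    x,y,w,h=box;m=np.zeros(mask.shape,np.uint8);m[y:y+h,x:x+w]=mask[y:y+h,x:x+w]
    n,l,s,c=cv2.connectedComponentsWithStats(m,connectivity=8)
    return [(np.round(c[i],2).tolist(),int(s[i,4]),s[i,:4].tolist()) for i in range(1,n) if s[i,4]>=amin]
def col(f,which):
    c=f['color'].astype(int);r,g,b=c[...,0],c[...,1],c[...,2]
    if which=='red': return ((r-g>35)&(r-b>35)&(abs(g-b)<25)).astype(np.uint8)
    if which=='green': return ((g-r>25)&(g-b>20)).astype(np.uint8)
    if which=='blue': return ((b-r>40)).astype(np.uint8)
    if which=='dark': return ((c.sum(2)<300)).astype(np.uint8)
    if which=='light': return ((c.min(2)>140)&(r-b<22)).astype(np.uint8)
E
python3 - <<'E'
from meas import *
import pickle
fs=pickle.load(open('f0.pkl','rb'));t,s=fs['top'],fs['scene']
for n,f,fb,tb in(('top',t,(305,170,45,80),(170,180,110,75)),('scene',s,(262,180,95,50),(180,240,135,105))):
    for k in('red','green'): print(n,k,blobs(f,col(f,k),fb,2))
    for k in('dark','light'): print(n,k,blobs(f,col(f,k),tb,25))
f=t;px=[(199,238),(226,226),(257,233),(190,240),(215,215),(240,215),(280,200),(195,197)]
print([f['color'][v,u].tolist() for u,v in px])
print('lamp ring',tri([t,s],[(515,337),(508,12)]),'mid joint',tri([t,s],[(432,328),(483,125)]),'dome',tri([t,s],[(325,293),(405,238)]))
for n,u,v in(('L',194.75,208.75),('M',222.25,204.75),('R',249.6,201)): print(n,onz(t,u,v,0).round(4))
for u,v in((199.5,237.75),(226,225.75),(257.3,233.25)): print('tin',onz(t,u,v,.016).round(4))
print('heel',onz(t,331,234.25,.032),tri([t,s],[(331,234.25),(262+620/8,180+218/8)]),'tips',tri([t,s],[(312.1,177.6),(262+50/8,180+158/8)]),tri([t,s],[(328.25,174.75),(262+100/8,180+72/8)]))
E
```

```text
top red [([313.75, 181.0], 4, [313, 180, 2, 3])]
top green []
top dark []
top light [([220.01, 204.49], 2897, [174, 182, 96, 50]), ([257.5, 232.68], 158, [251, 226, 14, 15]), ([199.2, 236.89], 153, [193, 230, 14, 14])]
scene red [([274.06, 197.12], 16, [272, 196, 5, 4])]
scene green [([281.71, 192.86], 7, [280, 192, 4, 3])]
scene dark [([185.99, 252.21], 146, [180, 240, 16, 32])]
scene light [([233.3, 293.99], 3874, [182, 241, 99, 104]), ([252.89, 262.88], 219, [242, 255, 21, 15]), ([296.57, 266.11], 215, [287, 260, 20, 14]), ([219.99, 316.31], 346, [209, 307, 23, 19]), ([261.83, 322.25], 299, [251, 314, 23, 18])]
[[183, 177, 167], [186, 178, 169], [184, 180, 170], [126, 114, 99], [188, 190, 174], [187, 189, 174], [177, 160, 140], [186, 189, 171]]
lamp ring [ 0.28332125 -0.37454833  0.42774686] mid joint [ 0.26359959 -0.28140174  0.2062718 ] dome [ 0.33760892 -0.04057519  0.02127794]
L [0.5869 0.3281 0.    ]
M [0.5966 0.2482 0.    ]
R [0.6056 0.1685 0.    ]
tin [0.5021 0.3125 0.016 ]
tin [0.5345 0.2364 0.016 ]
tin [0.5108 0.1473 0.016 ]
heel [ 0.50234891 -0.06190366  0.032     ] [ 0.50322187 -0.06181309  0.03019315] tips [ 0.66697056 -0.01352464  0.02411147] [ 0.67445403 -0.06024858  0.02317226]
```

Run:
```python
from h import *
print(manip.get_orientation())
o=list(manip.get_orientation())
def ik(p,o):
    q=manip.solve_ik(p,o); print(p,np.round(o,0).tolist(),None if q is None else np.round(q,1).tolist())
for z in(.35,.45,.5,.55,.6): ik([.226,-.583,z],o)
for p in([.45,-.35,.5],[.45,-.35,.55],[.55,0,.5],[.53,.236,.1],[.53,.236,.4]):
    for yaw in(-90,0,98,8,-82): ik(p,[180,0,yaw])
```

```text
[-1.79904709e+02  4.48028787e-03  2.11942844e+01]
[0.226, -0.583, 0.35] [-180.0, 0.0, 21.0] [71.1, 33.3, -11.9, 79.8, 7.0, 67.7, -10.4]
[0.226, -0.583, 0.45] [-180.0, 0.0, 21.0] [70.8, 30.4, -12.2, 67.9, 6.2, 82.4, -9.4]
[0.226, -0.583, 0.5] [-180.0, 0.0, 21.0] [70.5, 30.0, -12.3, 60.3, 6.1, 90.3, -9.0]
[0.226, -0.583, 0.55] [-180.0, 0.0, 21.0] [70.0, 30.4, -12.5, 51.2, 6.3, 99.0, -8.7]
[0.226, -0.583, 0.6] [-180.0, 0.0, 21.0] [69.0, 31.9, -12.6, 39.7, 7.0, 109.0, -8.2]
[0.45, -0.35, 0.5] [180, 0, -90] [22.0, 24.3, 19.9, 72.1, -8.1, 84.9, -139.0]
[0.45, -0.35, 0.5] [180, 0, 0] [37.0, 23.6, -6.6, 71.3, 2.6, 85.3, -59.2]
[0.45, -0.35, 0.5] [180, 0, 98] [52.9, 26.1, -35.5, 70.4, 14.8, 87.9, 27.7]
[0.45, -0.35, 0.5] [180, 0, 8] [38.4, 23.7, -8.9, 71.2, 3.6, 85.4, -52.1]
[0.45, -0.35, 0.5] [180, 0, -82] [23.3, 24.1, 17.5, 72.1, -7.1, 84.9, -132.0]
[0.45, -0.35, 0.55] [180, 0, -90] [23.3, 24.1, 18.6, 63.9, -7.5, 93.1, -140.0]
[0.45, -0.35, 0.55] [180, 0, 0] [37.3, 23.5, -7.5, 63.1, 3.0, 93.6, -59.4]
[0.45, -0.35, 0.55] [180, 0, 98] [51.9, 25.9, -36.0, 62.2, 15.0, 96.1, 28.4]
[0.45, -0.35, 
[... 586 characters left out ...]
0.53, 0.236, 0.1] [180, 0, 0] [-35.0, 47.4, 11.3, 104.4, -16.8, 29.9, -102.6]
[0.53, 0.236, 0.1] [180, 0, 98] [-18.0, 47.4, -18.4, 103.5, 25.1, 33.2, -44.0]
[0.53, 0.236, 0.1] [180, 0, 8] [-33.7, 47.1, 9.0, 104.3, -13.4, 29.6, -97.9]
[0.53, 0.236, 0.1] [180, 0, -82] [-50.3, 54.2, 40.8, 105.2, -52.8, 41.8, -151.0]
[0.53, 0.236, 0.4] [180, 0, -90] [6.7, 40.1, -71.7, 81.1, 37.8, 85.3, 116.5]
[0.53, 0.236, 0.4] [180, 0, 0] [-12.7, 28.5, -27.3, 82.1, 13.2, 72.6, -131.1]
[0.53, 0.236, 0.4] [180, 0, 98] [2.1, 35.1, -57.9, 81.3, 29.6, 79.7, -48.2]
[0.53, 0.236, 0.4] [180, 0, 8] [-11.2, 28.8, -30.0, 82.0, 14.6, 73.0, -124.4]
[0.53, 0.236, 0.4] [180, 0, -82] [6.7, 40.1, -71.7, 81.1, 37.8, 85.3, 124.5]
```

Run:
```python
from h import *
t0=manip.get_t()
print(manip.move_straight([.226,-.583,.55],speed=.3,f_stop=15),manip.get_t()-t0)
q=list(manip.get_joint_positions());q[0]=-18;q[2]=-15;q[6]=-40
manip.set_joints(q);print(manip.get_t(),manip.get_tool_pos(),manip.get_orientation(),manip.get_wrist_force())
for z in(.1,.012):print(np.round(manip.solve_ik([.502,.3125,z],[180,0,96.7]),1),np.round(manip.solve_ik([.606,.1685,z],[180,0,96.7]),1))
grab('top','top1.png');grab('scene','scene1.png')
```

```text
False 1.2083
4.4 [0.58116618 0.22584406 0.55013153] [-178.91494352   -1.63507786   80.0303154 ] [-0.38894878 -0.34703163  0.05974885]
[-28.5  47.6 -13.8 101.6  18.9  33.1 -47.2] [-12.   49.7 -14.1  94.8  17.7  37.7 -28.7]
[-30.7  55.5  -9.9 102.9  20.9  23.4 -49. ] [-13.6  57.2 -11.3  96.   19.9  28.8 -30.7]
```

View pics/scene1.png

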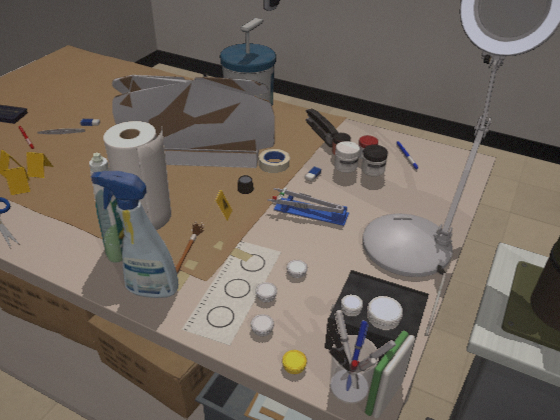

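```bash
cat > tin.py <<'E'
from h import *
def drag(a,b,yaw,z=.004,first=False):
    O=[180,0,yaw]
    effector.set_gripper(.066,20)
    manip.move_ptp([a[0],a[1],.05],O)
    print('touch',manip.move_straight([a[0],a[1],z],O,speed=.1,f_stop=8))
    effector.set_gripper(.03,20)
    print('gap',manip.get_finger_gap(),manip.get_grasp_force(),manip.get_wrist_force().round(1),np.round(manip.get_tool_pos(),4))
    manip.move_straight([b[0],b[1],z],O,speed=.06,f_stop=25)
    effector.set_gripper(.060,20)
    manip.move_straight([b[0],b[1],.05],O,speed=.12)
    print('t',manip.get_t())
E
python3 - <<'E'
from tin import *
O=[180,0,96.7]
manip.move_ptp([.502,.3125,.15],O)
drag((.5021,.3125),(.5869,.3281),96.7)
grab('top','top2.png');grab('scene','scene2.png')
import pickle
E
python3 - <<'E'
import cv2,numpy as np
t=cv2.imread('pics/top2.png');s=cv2.imread('pics/scene2.png')
c=lambda im,x,y,w,h,k:cv2.resize(im[y:y+h,x:x+w],(w*k,h*k),interpolation=cv2.INTER_CUBIC)
cv2.imwrite('pics/c3.png',np.hstack([c(t,170,175,100,100,4),c(s,185,245,100,100,4)]))
E
```

```text
touch False
gap 0.04222151963235827 20.0457501411438 [-0.7 -0.6  6.2] [0.5026 0.3129 0.005 ]
t 10.2333
```

View pics/c3.png

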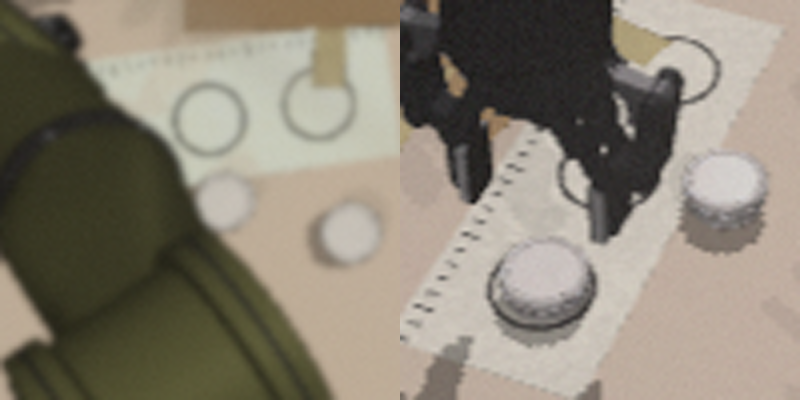

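```bash
python3 - <<'E'
from tin import *
drag((.5345,.2364),(.5966,.2482),96.7,.006)
drag((.5108,.1473),(.6056,.1685),96.7,.006)
# clear out towards forceps
q=manip.solve_ik([.55,-.05,.25],[180,0,8.5]);print(np.round(q,1))
manip.move_ptp([.55,-.05,.25],[180,0,8.5])
import pickle
fs={n:grab(n,n+'3.png') for n in('scene','top')};pickle.dump(fs,open('f3.pkl','wb'))
print(manip.get_t())
E
python3 - <<'E'
import cv2,numpy as np
t=cv2.imread('pics/top3.png');s=cv2.imread('pics/scene3.png')
c=lambda im,x,y,w,h,k:cv2.resize(im[y:y+h,x:x+w],(w*k,h*k),interpolation=cv2.INTER_CUBIC)
cv2.imwrite('pics/c4.png',np.hstack([c(t,170,175,100,100,4),c(s,185,245,100,100,4)]))
E
```

```text
touch False
gap 0.04106952370329306 20.18759161233902 [-0.7 -0.3  4.4] [0.5351 0.2367 0.0069]
t 14.0417
touch False
gap 0.04152649020444331 20.035977959632874 [-0.8  1.1  5.5] [0.5114 0.1476 0.0068]
t 18.3917
[ -0.7  32.4   1.7 101.6  -1.3  46.  -79.8]
19.65
```

View pics/c4.png

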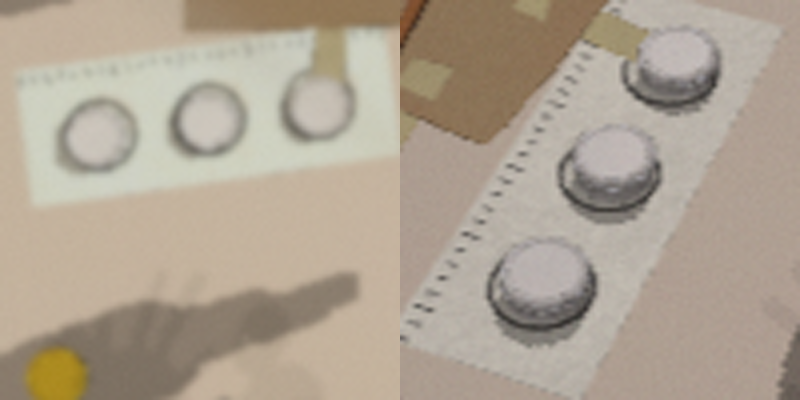

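Run:
```python
from meas import *
import pickle
fs=pickle.load(open('f0.pkl','rb'));t,s=fs['top'],fs['scene']
for n,p,o in(('L',(.5869,.3281),(220.75,312.5)),('M',(.5966,.2482),(237.75,283.75)),('R',(.6056,.1685),(255,259.25))):
    e=onz(s,*o,.016)[:2]-p; print(n,'tin err scene mm',(e*1e3).round(1))
a=np.radians(8.5);y=np.array([-np.sin(a),np.cos(a)])
r=onz(t,313.75,181,.036)[:2];g=onz(t,321.25,185,.036)[:2]
R=onz(s,274.06,197.12,.036)[:2];G=onz(s,281.71,192.86,.036)[:2]
print('mark top',y@(r-g),'scene',y@(R-G), r,g,R,G)
effector.set_gripper(.064,20)
P=[.5918,-.0486]
manip.move_ptp([*P,.07],[180,0,8.5])
print(manip.move_straight([*P,.008],[180,0,8.5],speed=.08,f_stop=6))
for gp in(.041,.037,.034):
    effector.set_gripper(gp,25);print(gp,manip.get_finger_gap(),manip.get_grasp_force(),manip.get_wrist_force().round(1),np.round(manip.get_tool_pos(),4))
print(manip.solve_ik([.42,.4,.45],[180,0,116]),manip.get_t())
fs={n:grab(n,n+'4.png') for n in('scene','top')};pickle.dump(fs,open('f4.pkl','wb'))
```

```text
L tin err scene mm [-2.2  3.1]
M tin err scene mm [-1.9  3.1]
R tin err scene mm [-6.6  4.4]
mark top 0.018998515512755446 scene 0.022290756439614215 [ 0.65482058 -0.01731527] [ 0.64284499 -0.03831455] [ 0.65305407 -0.01537421] [ 0.64485567 -0.03913779]
False
0.041 0.041380229442840755 3.505404044408351 [ 0.3 -0.1  2.9] [ 0.5923 -0.0486  0.0086]
0.037 0.03711320450550006 5.586861496267375 [-0.  -1.1  5.3] [ 0.5926 -0.0489  0.0089]
0.034 0.03408322262648774 6.643077851040289 [-0.7 -0.   7.3] [ 0.5928 -0.0492  0.0091]
[-36.34013482  26.24343887 -20.57219782  76.1502822    9.10106127
  79.2076612  -30.66329159] 22.35
```

Run:
```python
from meas import *
import pickle
fs=pickle.load(open('f3.pkl','rb'))
rings=dict(L=(.5869,.3281),M=(.5966,.2482),R=(.6056,.1685))
for n,h in(('top',6),('scene',(9))):
    f=fs[n];k=6;im=cv2.cvtColor(f['color'],cv2.COLOR_RGB2GRAY);big=cv2.resize(im,None,fx=k,fy=k,interpolation=cv2.INTER_CUBIC)
    b=lambda p:(np.array(proj(f,[*p,.016]))+.5)*k-.5
    for ref in 'LM':
        c=np.round(b(rings[ref])).astype(int);d=c-b(rings[ref]);H=h*k
        T=big[c[1]-H:c[1]+H,c[0]-H:c[0]+H]
        for m in 'LMR':
            e=np.round(b(rings[m])).astype(int);S=big[e[1]-H-24:e[1]+H+24,e[0]-H-24:e[0]+H+24]
            r=cv2.matchTemplate(S,T,cv2.TM_CCOEFF_NORMED);_,v,_,l=cv2.minMaxLoc(r)
            pos=(e-24+np.array(l)-d); off=(pos-b(rings[m]))/k
            q=proj(f,[*rings[m],.016])+off
            print(n,ref,m,round(v,2),'mm',((onz(f,*q,.016)[:2]-rings[m])*1e3).round(1))
# blue rings appearance + dark-edge check, new forceps red/green
f4=pickle.load(open('f4.pkl','rb'));s,t=f4['scene'],f4['top']
print(blobs(s,col(s,'red'),(262,180,95,50),2),blobs(s,col(s,'green'),(262,180,95,50),2),blobs(t,col(t,'red'),(300,165,50,60),2))
s=cv2.imread('pics/scene3.png')[245:290,235:280];t=cv2.imread('pics/top3.png')[182:227,180:270]
r=lambda a,k:cv2.resize(a,None,fx=k,fy=k,interpolation=cv2.INTER_CUBIC)
t=r(t,8);s=r(s,8)[:,:]
cv2.imwrite('pics/c5.png',np.vstack([t,])[:360])
```

```text
top L L 1.0 mm [0. 0.]
top L M 0.95 mm [-0.1 -1. ]
top L R 0.86 mm [ 0.  -0.9]
top M L 0.95 mm [-0.3  1. ]
top M M 1.0 mm [0. 0.]
top M R 0.92 mm [0.1 0.1]
scene L L 1.0 mm [0. 0.]
scene L M 0.84 mm [ 0.4 -2.2]
scene L R 0.79 mm [ 0.  -3.5]
scene M L 0.9 mm [-0.6  4.2]
scene M M 1.0 mm [ 0. -0.]
scene M R 0.96 mm [-0.6  0.1]
[([275.17, 194.78], 18, [273, 193, 6, 5])] [([281.5, 193.5], 8, [280, 193, 4, 2])] [([317.0, 180.0], 3, [317, 179, 1, 3])]
```

View pics/c5.png

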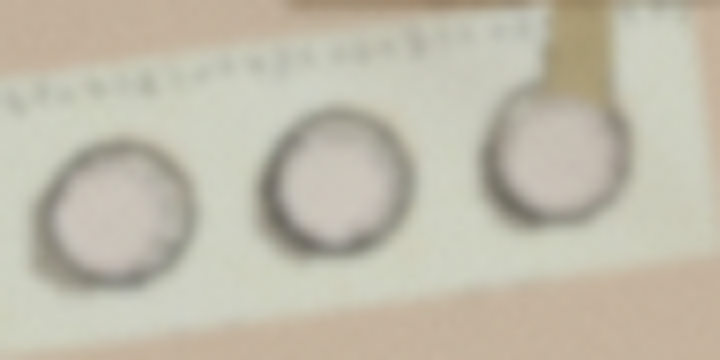

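The three tins sit centred in their rings, in an even row to within about 1–2 mm. Next I lift the forceps and turn them towards the scene camera.

Run:
```python
from meas import *
import pickle
effector.set_gripper(.032,25)
manip.move_straight([.5928,-.0492,.10],[180,0,8.5],speed=.08)
print(manip.get_finger_gap(),manip.get_grasp_force(),manip.get_t())
manip.move_straight([.50,.15,.40],speed=.2)
manip.move_ptp([.42,.42,.45],[180,0,116])
f=grab('scene','scene5.png');pickle.dump(f,open('f5.pkl','wb'))
print(manip.get_finger_gap(),manip.get_grasp_force(),manip.get_wrist_force().round(2),manip.get_t())
p=np.round(proj(f,[.42,.42,.46])).astype(int);print(p)
x0,y0=max(0,p[0]-130),max(0,p[1]-80)
cv2.imwrite('pics/c6.png',cv2.resize(cv2.cvtColor(f['color'],cv2.COLOR_RGB2BGR)[y0:y0+195,x0:x0+260],None,fx=3,fy=3,interpolation=cv2.INTER_CUBIC))
print(x0,y0,blobs(f,col(f,'red'),(x0,y0,260,195),5),blobs(f,col(f,'green'),(x0,y0,260,195),5))
```

```text
0.031929156005383874 5.506443663616665 23.9667
0.0319330976083131 5.508294967585243 [-0.23 -0.37 -0.65] 27.125
[281 164]
151 84 [([367.61, 140.34], 173, [359, 135, 19, 13]), ([334.1, 148.5], 10, [334, 144, 2, 10]), ([291.56, 186.2], 25, [290, 181, 4, 12])] [([288.73, 177.85], 33, [287, 173, 4, 10])]
```

View pics/c6.png

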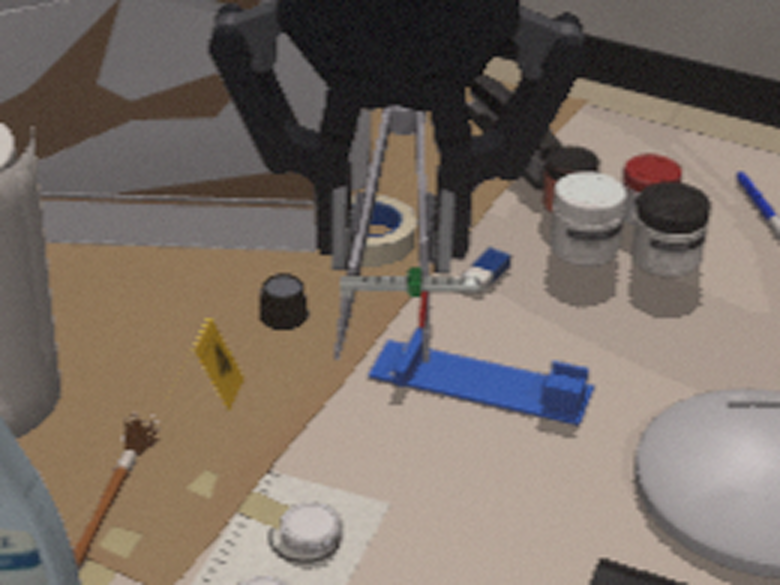

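```bash
cat > gap.py <<'E'
from meas import *
def gapm(f,zb,psi,box,show=True):
    a=np.radians(psi);X=np.array([np.cos(a),np.sin(a)]);Y=np.array([-np.sin(a),np.cos(a)])
    def pts(k,i):
        c=f['color'].astype(float);r,g,b=c[...,0],c[...,1],c[...,2]
        w=(r-np.maximum(g,b)) if k=='red' else (g-np.maximum(r,b))
        m=np.zeros_like(w);x,y,W,H=box;m[y:y+H,x:x+W]=np.clip(w[y:y+H,x:x+W]-12,0,60)
        if k=='red': m[col(f,'blue')>0]=0
        v,u=np.nonzero(m);q=np.array([onz(f,a_,b_,zb)[:2] for a_,b_ in zip(u,v)])
        return np.c_[q@X,q@Y]*1e3,m[v,u],np.c_[u,v]
    g,wg,_=pts('green',0);r,wr,uv=pts('red',0)
    gc=np.average(g,axis=0,weights=wg);rc=np.average(r,axis=0,weights=wr)
    p=np.polyfit(r[:,0]-gc[0],r[:,1]-gc[1],1,w=np.sqrt(wr))
    print('n',len(g),len(r),'green',gc.round(1),'red-green (fwd,y)mm',(rc-gc).round(2),'line slope',p[0].round(3),'y at bar',p[1].round(2),'bbox',uv.min(0),uv.max(0))
    return rc-gc,p
E
python3 - <<'E'
from gap import *
import pickle
f=pickle.load(open('f5.pkl','rb'))
gapm(f,.477,116,(282,168,17,30))
f0=pickle.load(open('f0.pkl','rb'))
gapm(f0['scene'],.036,8.5,(268,188,20,14));gapm(f0['top'],.036,8.5,(309,176,16,13))
f4=pickle.load(open('f4.pkl','rb'))['scene'];gapm(f4,.036,8.5,(268,188,20,14))
E
```

```text
n 43 287 green [ 244.2 -553.1] red-green (fwd,y)mm [12.17  0.54] line slope 0.103 y at bar -0.71 bbox [282 168] [298 197]
n 12 135 green [ 631.8 -133.4] red-green (fwd,y)mm [16.78 12.62] line slope -0.438 y at bar 19.97 bbox [268 188] [287 201]
n 5 113 green [ 630.2 -131.8] red-green (fwd,y)mm [19.79 12.48] line slope -0.508 y at bar 22.53 bbox [309 176] [324 188]
n 10 139 green [ 631.7 -131.8] red-green (fwd,y)mm [16.97  8.02] line slope -0.196 y at bar 11.34 bbox [268 188] [287 201]
```

```bash
sed -i "s/w=(r-np.maximum(g,b)) if k=='red'/w=(r-np.maximum(g,b)-22) if k=='red'/" gap.py
python3 - <<'E'
from gap import *
import pickle
f=pickle.load(open('f5.pkl','rb'))
gapm(f,.477,116,(282,168,17,30))
f0=pickle.load(open('f0.pkl','rb'))
gapm(f0['scene'],.036,8.5,(268,188,20,14));gapm(f0['top'],.036,8.5,(309,176,16,13))
f4=pickle.load(open('f4.pkl','rb'))['scene'];gapm(f4,.036,8.5,(268,188,20,14))
print(f['color'][176:196,284:297].tolist().__len__())
for v in range(172,196): print(v,' '.join('%3d'%(int(f['color'][v,u,0])-int(f['color'][v,u,1:].max())) for u in range(283,298)))
E
```

```text
n 43 27 green [ 244.2 -553.1] red-green (fwd,y)mm [15.96  3.08] line slope -0.044 y at bar 3.78 bbox [290 181] [293 192]
n 12 16 green [ 631.8 -133.4] red-green (fwd,y)mm [11.69 21.15] line slope -0.245 y at bar 24.02 bbox [272 196] [276 199]
n 5 4 green [ 630.2 -131.8] red-green (fwd,y)mm [14.59 17.52] line slope -0.118 y at bar 19.24 bbox [313 180] [314 182]
n 10 18 green [ 631.7 -131.8] red-green (fwd,y)mm [12.58  9.96] line slope -0.328 y at bar 14.09 bbox [273 193] [278 197]
20
172  23  24  25  24  24  23  24  17   8   1   6  20  17   4   0
173  23  25  24  25   3 -22 -22 -31 -11  -1   5  21  17   5   1
174  25  24  27  10 -21 -48 -43 -42 -17   3   5  20  19   2   0
175  24  23  25   5 -24 -44 -44 -42 -14   1   5  15  18  16  10
176   4   4   4  -1 -30 -43 -39 -43 -13   3   1   5   9   8   6
177   2   0   2  -1 -31 -43 -44 -45 -15  -1  -1   1   1   3   2
178   3   1   3  -4 -40 -53 -54 -50 -15   1   2   2   1   1   2
179  -1   1   2  -6 -29 -42 -41 -39 -13   1   1   2   1   2   4
180   2   3   0  -6 -28 -34 -38 -40  -8   2   1   0   1   0   2
181  26  22  23   6 -21 -38 -38 -37 
[... 225 characters left out ...]
30  28  22  17  17  14  16  23  52  73  21  13  16  17  14
186  28  27  18  17  15  15  17  25  58  68  17  11  16  16  16
187  27  21  17  17  16  16  17  32  74  71  17  12  16  17  16
188  25  15  16  16  17  16  16  35  76  62  15  14  16  15  16
189  18  18  15  17  15  16  15  36  74  57  14  13  18  14  18
190  16  15  13  17  15  14  18  33  71  51  10  13  17  16  18
191  15  17  15  16  17  16  18  32  71  38   5  13  16  16  16
192  15  15  16  15  18  16  17  33  73  35   4  10  15  17  16
193  16  16  16  16  17  14   5 -34 -14   9   3  10  16  18  18
194  17  16  17  18  17  14 -42 -100 -61  -4   2  10  15  18  17
195  17  17  17  15  16 -10 -85 -104 -65  -8  -1  11  15  18  16
```

Run:
```python
from gap import *
import pickle
effector.set_gripper(.0294,25)
manip.move_straight([.37,.51,.53],speed=.15)
f=grab('scene','scene6.png');pickle.dump(f,open('f6.pkl','wb'))
print(manip.get_finger_gap(),manip.get_grasp_force(),manip.get_orientation(),manip.get_t())
p=proj(f,[.37+.052*np.cos(np.radians(116)),.51+.052*np.sin(np.radians(116)),.557]).astype(int);print(p)
gapm(f,.557,116,(p[0]-20,p[1]-20,40,45))
x0,y0=p[0]-40,p[1]-50
cv2.imwrite('pics/c7.png',cv2.resize(cv2.cvtColor(f['color'],cv2.COLOR_RGB2BGR)[y0:y0+85,x0:x0+100],None,fx=7,fy=7,interpolation=cv2.INTER_CUBIC));print(x0,y0)
a=np.radians(116);c=np.array([.37+.052*np.cos(a),.51+.052*np.sin(a),.557])
print('px/mm y',(proj(f,c+.01*np.array([-np.sin(a),np.cos(a),0]))-proj(f,c))/10,'fwd',(proj(f,c+.01*np.array([np.cos(a),np.sin(a),0]))-proj(f,c))/10,'up',(proj(f,c+[0,0,.01])-proj(f,c))/10)
```

```text
0.029611912693728305 6.918519442551769 [-1.79970936e+02  7.37559704e-02  1.15927560e+02] 28.4083
[286 170]
n 64 41 green [ 346.7 -545.4] red-green (fwd,y)mm [17.79 -0.87] line slope -0.063 y at bar 0.24 bbox [297 175] [300 190]
246 120
px/mm y [1.22015646 0.03613168] fwd [-0.01705029  0.70423445] up [ 0.03521319 -1.0246803 ]
```

View pics/c7.png

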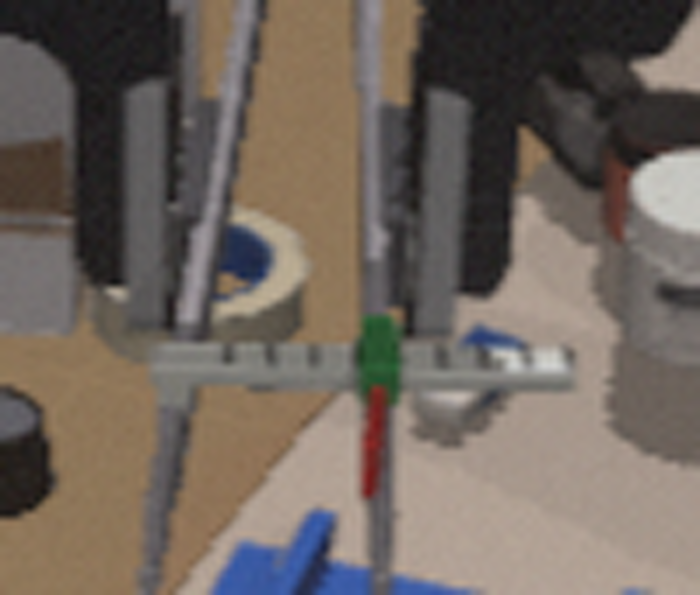

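Run:
```python
from gap import *
import pickle
effector.set_gripper(.0293,25)
manip.move_ptp([.50,.2315,.30],[180,0,8.5])
manip.move_straight([.518,.2315,.097],[180,0,8.5],speed=.12)
manip.wait(.5)
fs={n:grab(n,n+'7.png') for n in('scene','top')};pickle.dump(fs,open('f7.pkl','wb'))
print(manip.get_finger_gap(),manip.get_grasp_force(),manip.get_tool_pos(),manip.get_orientation(),np.abs(manip.get_qvel()).max(),manip.get_t())
p=proj(fs['scene'],[.57,.24,.12]).astype(int);q=proj(fs['top'],[.57,.24,.12]).astype(int)
c=lambda im,p,a:cv2.resize(cv2.cvtColor(im['color'],cv2.COLOR_RGB2BGR)[p[1]-a:p[1]+a,p[0]-a:p[0]+a],(400,400),interpolation=cv2.INTER_CUBIC)
cv2.imwrite('pics/c8.png',np.hstack([c(fs['scene'],p,60),c(fs['top'],q,50)]))
```

```text
0.029364629119401315 6.976700141094625 [0.51801362 0.23150683 0.09698516] [-1.79999138e+02  2.29410324e-04  8.49766440e+00] 0.09662499223890567 32.5083
```

View pics/c8.png

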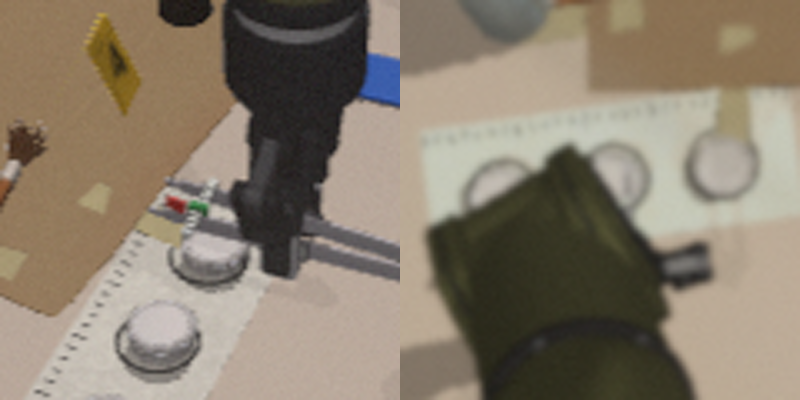

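Run:
```python
from gap import *
import pickle
f=pickle.load(open('f7.pkl','rb'))['scene']
p=proj(f,[.57,.24,.12]).astype(int)-60
print('tips',onz(f,*(p+np.array([159,197])*.3),.114),'expected',[.5966,.2482])
a=np.radians(8.5)
e=proj(f,[.518+.08*np.cos(a+.05),.2315+.08*np.sin(a+.05),.114]);print(e,p+np.array([159,197])*.3)
```

```text
tips [0.59633815 0.24309444 0.114     ] expected [0.5966, 0.2482]
[236.53366102 246.38098582] [237.7 245.1]
```

Tips sit above the middle tin, level, with the pointer at the mark; I'm handing in.

```bash
python3 -c "
from h import *
print(manip.get_t(),manip.get_finger_gap(),manip.get_grasp_force(),manip.get_tool_pos());print(manip.close_job())"
```

```text
32.5083 0.029364629119401315 6.976700141094625 [0.51801362 0.23150683 0.09698516]
the job is handed in; nothing more can be done
None
```

I handed the job in at 32.5 s, with no verdict reported: the three tins are in their rings in an even row (about 1–2 mm), and the forceps are held level, tips about 10 cm above the middle tin, with the red pointer within about 0.3 mm of the green mark when last measured up close.

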